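# Draw the bottom name plaque from the stack feeder

### The job

The next visitor to the school museum needs a blank name plaque. Draw the bottom plaque straight out through the slot of the stack feeder that holds the long plaques (not the one with square tiles), leaving the two above it in the feeder, and lay it down gently, without dropping it, flat in the middle of the empty shallow tray, lengthwise along the tray.

Things in the scene. Friction and masses are not known exactly. Their poses are not given: they have to be found in the camera images.
- bottom_plaque_center (a point): Centre of the bottom of three equal pale wooden plaques, 120 x 40 x 15 mm (x length, y width, z up), 50 g, stacked in a fixed open-topped feeder. Underside 26 mm above the desk. Its -x end noses 42 to 47 mm out of the front slot, air all round: pinch it there across the width. It slides out along its own -x (robot's side), clear after 80 mm. Spare plaque loose on the desk: not wanted.
- middle_plaque_center (a point): Centre of the middle plaque, on the bottom one, inside the feeder (136 mm long, 56 wide, 76 high). The feeder's 6 mm front wall, above the 20 mm high slot, holds it back. When the bottom one is drawn it tips a little, then settles 15 mm lower by itself. A shorter feeder beside it holds square 60 mm tiles: not wanted.
- top_plaque_center (a point): Centre of the top plaque, lying on the middle one, in the same feeder. It too settles 15 mm lower by itself.
- tray_in (a point): Centre of the inner floor of the empty shallow dark wooden tray, fixed to the desk, 200 x 140 mm outside (x length, y width), inside 188 x 128 mm; rim 6 mm thick, 13 mm high above the desk; inner floor about 6 mm above the desk. It lies to the left or the right; a framed writing slate of the same size lies on the other side.
Things that resemble listed ones, but are neither listed nor needed, are in the scene too. What is shaped like the part that bears bottom_plaque_center but turquoise is not meant.

How it is judged:
On the way, in this order (a step that is already met when the one before it is completed fails the run):
1. the bottom plaque is drawn clear of the feeder and the two above have stayed (horizontal distance between bottom_plaque_center and middle_plaque_center above 0.128 m and distance of each of middle_plaque_center, top_plaque_center from where it was at the start of the episode below 0.028 m), for 0.1 s.
2. it is lowered into the tray in the grip, not dropped (horizontal distance between bottom_plaque_center and tray_in below 0.04 m and z of bottom_plaque_center in the frame of tray_in below 0.022 m and contact force between the fingers and bottom_plaque above 0.5 N), for 0.05 s.
At the end, for the whole second after the job is handed in: The plaque drawn from the bottom lies flat and still in the tray, its centre within 25 mm of the tray's centre and its length within 15 degrees of the tray's length; the middle and top plaques are in the feeder, within 28 mm of where they began (they settle by 15 mm) (horizontal distance between bottom_plaque_center and tray_in below 0.025 m and z of bottom_plaque_center in the frame of tray_in below 0.014 m and angle between bottom_plaque_center's own z axis and vertical below 0.1 rad and angle between the x axis of bottom_plaque_center and the x axis of tray_in, either way round below 0.26 rad and linear speed of bottom_plaque below 0.02 m/s and distance of each of middle_plaque_center, top_plaque_center from where it was at the start of the episode below 0.028 m); the robot touches nothing.
It fails at once if a plaque above is pulled out, lifted or knocked away (more than 35 mm from its start) (distance of any of middle_plaque_center, top_plaque_center from where it was at the start of the episode above 0.035 m).
It also fails if it takes over 38 s, if anything falls off the work surface, if the arm or the gripper's body presses on something with over 40 N, if the wrist force passes 120 N, or if a joint passes its speed limit or range.

### The arm

A 6-joint arm with a two-finger parallel gripper is mounted at the origin on the work surface. World frame = base frame: x ahead of the robot, y to its left, z up, the work surface at z = 0. Lengths are in m, angles in rad, forces in N, time in s.
With the tool pointing down it reaches from about 0.3 to 0.85 m from the base axis. Payload 4.2 kg.
Tool frame: the origin (TCP) lies on the centre line of the jaws, within the pads' length; the fingertips stand arm.tip_extent ahead of it and the grasp point (between the pads) is the TCP (arm.tip_extent is the distance from the TCP to the fingertips, in m); z points along the fingers, y is the line along which they close (so a half turn about z gives the same grasp; the last joint's range is limited). The gripper opens to 91 mm and grips with 3 to 60 N. Pads are 32 mm wide; open, the fingers measure 118 mm over their backs; the gripper's body (76 mm by 178 mm) begins 60 mm behind the grasp point.
Start: joints at [-1.146, 0.32, 1.565, -0, 1.257, -0.02], TCP at [0.247, -0.519, 0.233] pointing down, gripper open.
Joint ranges: [-3.11, 3.11], [-0.84, 2.01], [0.21, 2.61], [-1.34, 4.49], [0.05, 2.63], [-2.56, 2.56]. Speed limits (rad/s): [2.57, 2.57, 3.14, 3.14, 3.14, 3.14].

### API

Orientations are given as [roll, pitch, yaw] about the fixed x, y, z axes, in that order (R = Rz(yaw) Ry(pitch) Rx(roll)).
In Python, from plant import arm gives the robot as it stands.
- The arm moves only by the shell command python3 -m inch 'ROWS' [OPENING] [FORCE]. ROWS is JSON, a list of rows, each an object with "slide": the shift along the tool's x, y, z in m, a list of three; "angular": the turn, a rotation vector about the tool's x, y, z in degrees, a list of three. In form: [{"slide": [dx, dy, dz], "angular": [wx, wy, wz]}, ...]. A call has 1 to 10 rows; each row is the pose to reach, as a shift and turn from the pose commanded when the call began, along the tool's axes at that moment; what a row does not reach only later rows make up. A row lasts 1/8 s, in which the tool goes at most 62.5 mm and 10.7 degrees, less where a joint would pass 70% of its speed; a pose out of reach is approached as far as the arm can. A call with a gripper value outside its range is refused whole. OPENING is the opening, from 0 (shut) to 1 (fully open), set as the call begins (- or left out, the last holds). The fingers move at their own pace and stop on an object; FORCE is the grip in N (left out, the last holds). Time passes only in rows, so rows that repeat a pose let the fingers close. It gives the time, the measured TCP pose, the force, the opening and the grip force at its end, in the units of the state.
- arm.observe(): the state, without advancing time (a new reading comes with each control period).
- arm.grab_frame(name): name is "side" or "top"; returns a dict with "img" (384x512x3 uint8, red, green, blue), "range_z" (384x512 float32, m along the optical axis (not along the pixel's ray), 0 where there is no reading), "fx", "fy", "cx", "cy" (pixels), "pose" (4x4, takes a point from camera to world coordinates). Camera axes: x right, y up, looking along -z (the intrinsics and any distortion apply to the point x, -y, -z); pixel columns grow to the right and rows downward; lengths in m; the calibration is good to about 2 mm. A picture is of the moment at which its call begins.
- arm.close_job(): hands the job in; it is judged then, once.
The state is a dict: "time_s": time; "q": joint angles; "dq": joint speeds; "tau": joint torques, N m; "eef_pos": TCP position; "orientation": TCP orientation; "contact_force": force on the tool from outside, world axes, zero at the start; "wrist_torque": the same for the moment, N m; "grip_width": finger opening in m; "finger_force": force on a finger pad.
Only numpy, scipy, OpenCV 4.12 (cv2) and the standard library are available. Lean on these libraries where they do the work, as an engineer would, in place of code of your own. Each camera call takes 0.05 s, during which the arm holds its last target. There are 200 camera calls.

## Working session

There is one attempt and no reset: what is moved stays moved. The work goes in short steps, Python scripts to look and compute and a shell command to move; the robot and the scene stay as the last step left them, time stands still between calls to the robot, and variables do not carry over. Pictures are saved under pics/ and viewed, at most 10 in all, crops included, and the job is handed in when it is done.

```bash
mkdir -p pics
cat > h.py <<'E'
import numpy as np,cv2
from plant import arm
def snap(n):
    f=arm.grab_frame(n); np.savez(f'pics/{n}.npz',**{k:v for k,v in f.items()}); return f
def world(f):
    h,w=f['range_z'].shape; u,v=np.meshgrid(np.arange(w),np.arange(h)); z=f['range_z']
    p=np.stack([(u-f['cx'])/f['fx']*z,-(v-f['cy'])/f['fy']*z,-z],-1)
    T=np.array(f['pose']); return p@T[:3,:3].T+T[:3,3]
E
python3 - <<'E'
from h import *
print(arm.tip_extent,arm.observe())
for n in('top','side'):
    f=snap(n); print(f.keys()); 
    cv2.imwrite(f'pics/{n}0.png',cv2.resize(f['img'][...,::-1],(800,600)))
E
```

```text
0.019 {'time_s': 0.0, 'q': array([-1.14596188e+00,  3.20305674e-01,  1.56567329e+00, -2.04240429e-05,
        1.25740837e+00, -2.00179935e-02]), 'dq': array([-0.00035157,  0.00053551,  0.00015119, -0.00107044,  0.00049686,
       -0.00102834]), 'tau': array([ 2.92754492e-03, -4.12452900e+01, -2.31972635e+01,  7.29709561e-02,
        4.58345900e-02, -1.31220304e-04]), 'eef_pos': array([ 0.24722692, -0.51861211,  0.23211458]), 'orientation': array([-3.13979794e+00, -1.65095749e-05,  4.44858739e-01]), 'contact_force': array([-0.82019575, -0.14603092,  0.52568008]), 'wrist_torque': array([-0.01353507,  0.0076381 ,  0.00225907]), 'finger_force': 0.0, 'grip_width': 0.09090532257560476}
dict_keys(['img', 'range_z', 'fx', 'fy', 'cx', 'cy', 'pose'])
dict_keys(['img', 'range_z', 'fx', 'fy', 'cx', 'cy', 'pose'])
```

View pics/top0.png

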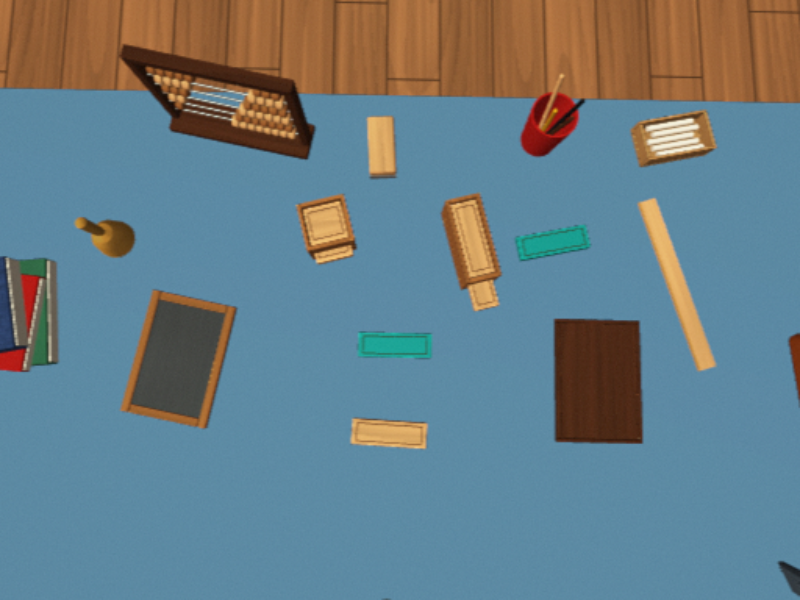

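View pics/side0.png

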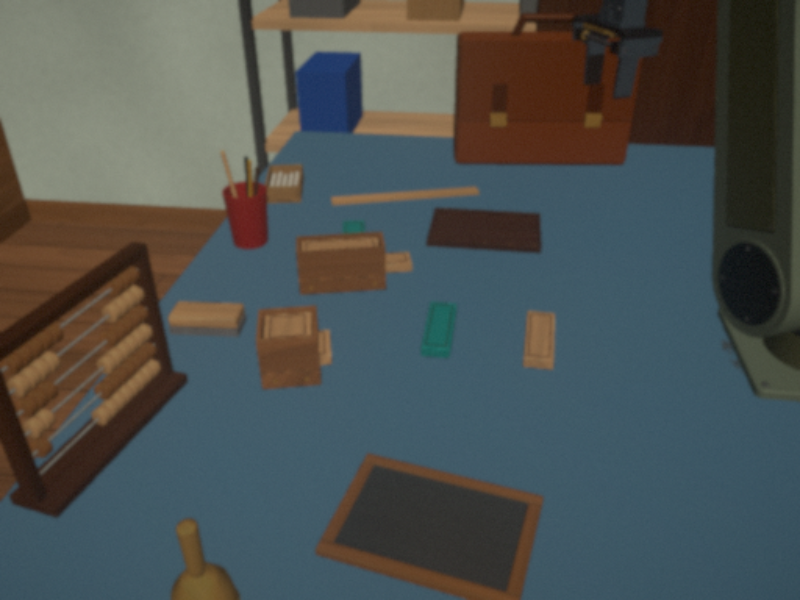

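The top view (800x600) shows:
- **Wanted:** the long-plaque feeder at (471,240), with the bottom plaque's nose at (484,294).
- **Lookalikes:** the square-tile feeder (327,225) with its nose (333,254), the loose spare plaque (389,433), turquoise plaques (394,345) and (553,242), and a wooden block (381,147).
- **Tray:** the dark tray at (598,380). The framed slate at (180,358) is not wanted.

I choose the nose at (484,294) and check it in a crop.

Run:
```python
from h import *
f=dict(np.load('pics/top.npz')); P=world(f); s=.64
c=f['img'][115:215,270:340]; cv2.imwrite('pics/crop.png',cv2.resize(c[...,::-1],None,fx=6,fy=6,interpolation=cv2.INTER_CUBIC))
def reg(u0,u1,v0,v1,zl,zh):
    m=np.zeros(P.shape[:2],bool); m[v0:v1,u0:u1]=1
    m&=(P[...,2]>zl)&(P[...,2]<zh); m&=f['range_z']>0
    q=P[m]; r=cv2.minAreaRect(q[:,:2].astype(np.float32)*1000); print(m.sum(),np.median(q[:,2]),r,cv2.boxPoints(r).round(1).tolist())
print('desk',P[250,200],P[330,300])
reg(270,340,170,215,.03,.06)   # nose
reg(270,340,115,215,.055,.074) # top plaque
reg(270,340,115,215,.06,.12)  # feeder
reg(345,420,195,295,.004,.03) # tray
reg(360,405,215,275,-.01,.03)
reg(75,155,180,280,.004,.03)
```

```text
desk [0.43506389 0.13942439 0.00293768] [ 0.23880027 -0.11471857  0.00110132]
329 0.04144833276960436 ((606.5482788085938, -128.99790954589844), (75.39737701416016, 54.426239013671875), 13.761170387268066) [[563.5, -111.5], [576.4000244140625, -164.39999389648438], [649.5999755859375, -146.5], [636.7000122070312, -93.5999984741211]]
981 0.0707835553889512 ((677.554931640625, -111.77661895751953), (137.40098571777344, 56.65282440185547), 14.671405792236328) [[603.9000244140625, -101.80000305175781], [618.2999877929688, -156.60000610351562], [751.2000122070312, -121.80000305175781], [736.7999877929688, -67.0]]
1311 0.07170110963840914 ((677.5918579101562, -111.85873413085938), (137.1864013671875, 57.10570526123047), 14.351912498474121) [[604.0999755859375, -101.19999694824219], [618.2000122070312, -156.5], [751.0999755859375, -122.5], [737.0, -67.19999694824219]]
4015 0.006701919664469758 ((452.7672119140625, -326.37493896484375), (186.9445343017578, 243.20941162109375), 88.22615814208984) [[328.29998779296875, -416.0], [571.4000244140625, -423.6000061035156], [577.2000122070312, -236.6999969482422], [334.1000061035156, -229.1999969482422]]
2689 0.0061140478354907435 ((452.659912109375, -328.26165771484375), (117.12510681152344, 154.3257293701172), 88.39701843261719) [[373.8999938964844, -384.6000061035156], [528.2000122070312, -389.0], [531.4000244140625, -271.8999938964844], [377.20001220703125, -267.6000061035156]]
4516 0.009301277961352716 ((484.619384765625, 356.5220947265625), (245.77574157714844, 201.72998046875), 0.5306710004806519) [[360.79998779296875, 456.20001220703125], [362.70001220703125, 254.5], [608.4000244140625, 256.79998779296875], [606.5999755859375, 458.5]]
```

View pics/crop.png

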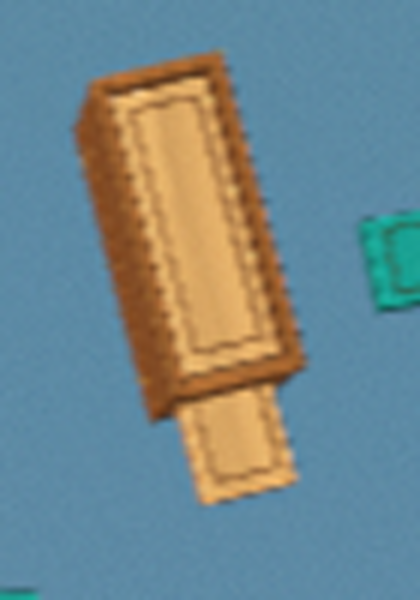

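The crop shows a long feeder holding a pale plaque, with a pale nose below it. The nose corners in crop pixels are about (178,402), (277,385), (298,480) and (205,505).

```bash
cat >> h.py <<'E'
def ray(f,u,v,z):
    T=np.array(f['pose']); d=T[:3,:3]@np.array([(u-f['cx'])/f['fx'],-(v-f['cy'])/f['fy'],-1.]); o=T[:3,3]
    return o+d*(z-o[2])/d[2]
E
python3 - <<'E'
from h import *
f=dict(np.load('pics/top.npz')); print(f['pose'][:3,3].round(3))
for a in [(178,402),(277,385),(298,480),(205,505),(251,492)]: print(a,ray(f,a[0]/6+270-.5,a[1]/6+115-.5,.041).round(4))
r=[ray(f,a*.64-.5+.18,b*.64-.5+.18,.013) for a,b in[(555,320),(640,320),(642,442),(555,441)]]
print(np.round(r,4),np.mean(r,0))
# dark mask tray
g=f['img'].astype(int); m=(g[...,2]<g[...,0])&(g.sum(-1)<230); m[:, :345]=0; m[:,425:]=0; m[:195]=0;m[295:]=0
m=cv2.morphologyEx(m.astype(np.uint8),cv2.MORPH_OPEN,np.ones((5,5)))
c=max(cv2.findContours(m,0,2)[0],key=cv2.contourArea)[:,0]
q=np.array([ray(f,a,b,.013)[:2]*1000 for a,b in c],np.float32); print(cv2.minAreaRect(q))
# nose mask: depth 
P=world(f); a=np.radians(14.3); e=np.array([np.cos(a),np.sin(a)]); n=np.array([-e[1],e[0]])
d=P[...,:2]-np.array([.6776,-.1119]); L=d@e; W=d@n
k=(L<-.075)&(L>-.16)&(abs(W)<.04)&(P[...,2]>.025)&(P[...,2]<.06)
print(k.sum(),L[k].min(),W[k].min(),W[k].max(),np.median(P[k][:,2]))
E
```

```text
[0.481 0.022 0.917]
(178, 402) [ 0.6084 -0.1097  0.041 ]
(277, 385) [ 0.616  -0.1515  0.041 ]
(298, 480) [ 0.576  -0.1598  0.041 ]
(205, 505) [ 0.5651 -0.1207  0.041 ]
(251, 492) [ 0.5707 -0.14    0.041 ]
[[ 0.5539 -0.258   0.013 ]
 [ 0.5551 -0.4002  0.013 ]
 [ 0.3573 -0.3944  0.013 ]
 [ 0.3584 -0.2526  0.013 ]] [ 0.45617013 -0.32631561  0.013     ]
((455.6708984375, -325.98358154296875), (141.16873168945312, 198.77366638183594), 88.86876678466797)
235 -0.11069245645780317 -0.020080356436205437 0.020123602854529306 0.0412571052660019
```

The measurements agree with the given sizes. The nose is at z 0.041, 40 mm wide, and its end is at L=-0.111. The feeder is 137x57 mm with yaw 14.3°. The tray is 199x141 mm with its centre at (0.4557,-0.3262) and yaw -1.3°.

The grasp goes to (0.5865,-0.1351), with the fingertips just above the plaque's underside so they clear the tray floor later. I move above it first.

```bash
python3 -m inch '[{"slide":[0.055,-0.023,0],"angular":[0,0,2]},{"slide":[0.11,-0.046,0.01],"angular":[0,0,4]},{"slide":[0.165,-0.07,0.02],"angular":[0,0,6]},{"slide":[0.22,-0.093,0.03],"angular":[0,0,8]},{"slide":[0.275,-0.117,0.04],"angular":[0,0,10]},{"slide":[0.33,-0.14,0.05],"angular":[0,0,11.2]},{"slide":[0.38,-0.161,0.06],"angular":[0,0,11.2]},{"slide":[0.43,-0.183,0.07],"angular":[0,0,11.2]},{"slide":[0.4713,-0.2002,0.08],"angular":[0,0,11.2]},{"slide":[0.4713,-0.2002,0.08],"angular":[0,0,11.2]}]' 1 30
python3 -m inch '[{"slide":[0,0,0],"angular":[0,0,0]},{"slide":[0,0,0],"angular":[0,0,0]}]'
```

```text
time_s: 1.35
eef_pos: [0.5877, -0.133, 0.1513]
orientation: [-3.14, 0.002, 0.253]
contact_force: [-0.3, -0.3, -0.3]
grip_width: 0.0907
finger_force: 0.0
time_s: 1.6
eef_pos: [0.5861, -0.1365, 0.1532]
orientation: [3.141, 0.0, 0.248]
contact_force: [-0.0, 0.4, 0.8]
grip_width: 0.0912
finger_force: 0.0
```

```bash
python3 -m inch '[{"slide":[0,-0.001,0.03],"angular":[0,0,0]},{"slide":[0,-0.001,0.06],"angular":[0,0,0]},{"slide":[0,-0.001,0.085],"angular":[0,0,0]},{"slide":[0,-0.001,0.098],"angular":[0,0,0]},{"slide":[0,-0.001,0.105],"angular":[0,0,0]},{"slide":[0,-0.001,0.105],"angular":[0,0,0]},{"slide":[0,-0.001,0.105],"angular":[0,0,0]}]'
python3 - <<'E'
from h import *
f=snap('side'); c=f['img'][120:220,170:300]; cv2.imwrite('pics/s1.png',cv2.resize(c[...,::-1],None,fx=6,fy=6,interpolation=cv2.INTER_CUBIC))
for i in range(3):
    f=arm.grab_frame('top'); print(arm.observe()['eef_pos'].round(4))
E
```

```text
time_s: 2.48
eef_pos: [0.5871, -0.1348, 0.0489]
orientation: [3.141, -0.002, 0.249]
contact_force: [-0.2, -0.1, 1.2]
grip_width: 0.0912
finger_force: 0.0
[ 0.587  -0.1347  0.0488]
[ 0.5869 -0.1346  0.0487]
[ 0.5868 -0.1346  0.0485]
```

View pics/s1.png

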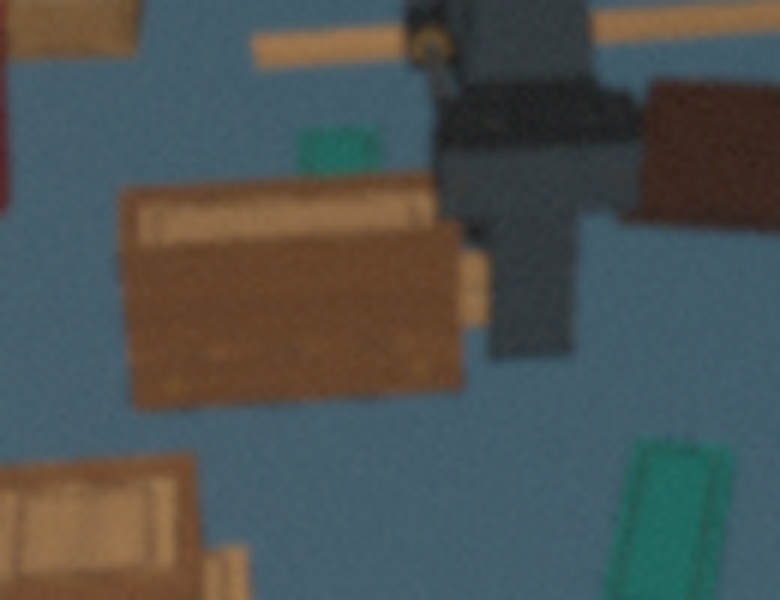

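The near finger stands at (530,350), in front of the feeder and straddling the nose, with a gap to the front wall. I close on it.

```bash
python3 -m inch '[{"slide":[0,0,0.001],"angular":[0,0,0]},{"slide":[0,0,0.001],"angular":[0,0,0]},{"slide":[0,0,0.001],"angular":[0,0,0]},{"slide":[0,0,0.001],"angular":[0,0,0]},{"slide":[0,0,0.001],"angular":[0,0,0]},{"slide":[0,0,0.001],"angular":[0,0,0]},{"slide":[0,0,0.001],"angular":[0,0,0]},{"slide":[0,0,0.001],"angular":[0,0,0]}]' 0.2 30
```

```text
time_s: 3.68
eef_pos: [0.5864, -0.1346, 0.0469]
orientation: [3.141, 0.0, 0.249]
contact_force: [-0.3, 0.2, -0.8]
grip_width: 0.0401
finger_force: 29.9
```

```bash
python3 -m inch '[{"slide":[-0.006,0,0],"angular":[0,0,0]},{"slide":[-0.016,0,0],"angular":[0,0,0]},{"slide":[-0.027,0,0],"angular":[0,0,0]},{"slide":[-0.038,0,0],"angular":[0,0,0]},{"slide":[-0.049,0,0],"angular":[0,0,0]},{"slide":[-0.06,0,0],"angular":[0,0,0]},{"slide":[-0.071,0,0],"angular":[0,0,0]},{"slide":[-0.082,0,0],"angular":[0,0,0]},{"slide":[-0.093,0,0],"angular":[0,0,0]},{"slide":[-0.105,0,0],"angular":[0,0,0]}]'
python3 -m inch '[{"slide":[-0.008,0,0],"angular":[0,0,0]},{"slide":[-0.015,0,0],"angular":[0,0,0]},{"slide":[-0.015,0,0],"angular":[0,0,0]},{"slide":[-0.015,0,0],"angular":[0,0,0]}]'
python3 - <<'E'
from h import *
f=snap('top'); c=f['img'][110:310,260:440]; cv2.imwrite('pics/t2.png',cv2.resize(c[...,::-1],None,fx=3,fy=3,interpolation=cv2.INTER_CUBIC))
P=world(f); a=np.radians(14.3); e=np.array([np.cos(a),np.sin(a)]); n=np.array([-e[1],e[0]])
d=P[...,:2]-np.array([.6776,-.1119]); L=d@e; W=d@n
k=(abs(L)<.055)&(abs(W)<.017); print('top plaque z',np.median(P[k][:,2]))
o=arm.observe(); t=o['eef_pos'][:2]
k=(L<-.072)&(abs(W)<.035)&(P[...,2]>.025)&(P[...,2]<.048)&(L>-.17)
print(o['eef_pos'],o['orientation'],'tail L',L[k].max(),'tcp L',(t-[.6776,-.1119])@e,'W',W[k].min(),W[k].max(),'z',np.median(P[k][:,2]),k.sum())
for b in np.arange(-.165,-.08,.01):
    kk=k&(abs(L-b)<.005); print(round(b,3),kk.sum(),P[kk][:,2].mean() if kk.any() else 0, W[kk].mean() if kk.any() else 0)
E
```

```text
time_s: 4.92
eef_pos: [0.4839, -0.1607, 0.0469]
orientation: [-3.142, 0.0, 0.249]
contact_force: [-0.2, -0.4, -0.4]
grip_width: 0.0395
finger_force: 29.9
time_s: 5.42
eef_pos: [0.4706, -0.1643, 0.0471]
orientation: [3.141, -0.001, 0.249]
contact_force: [-0.7, -0.2, 0.8]
grip_width: 0.0404
finger_force: 29.9
top plaque z 0.05613891620354927
[ 0.47061793 -0.16424863  0.04701333] [ 3.14123120e+00 -4.86094837e-04  2.49451731e-01] tail L -0.10970454022378544 tcp L -0.21349894216646603 W -0.020269999926825016 0.021728451668757965 z 0.041148554492436484 403
-0.165 67 0.04103859171841035 0.0023630295564263624
-0.155 69 0.040616536898289625 0.002137252580219709
-0.145 65 0.040791297764111424 0.0018069483983485983
-0.135 69 0.04078671324842104 0.0018577467897195874
-0.125 65 0.0408363668971112 0.0016558137904927129
-0.115 67 0.04103341805951352 0.0015599431464361345
-0.105 1 0.04017492188397542 0.01788627374357769
-0.095 0 0 0
-0.085 0 0 0
```

View pics/t2.png

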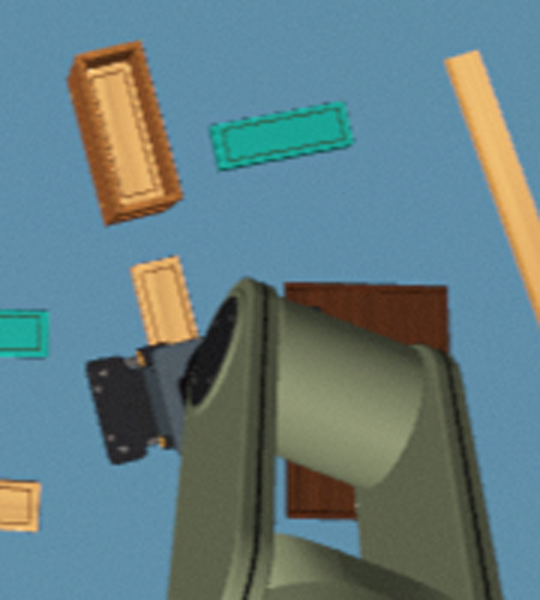

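The plaque is out flat and the other two have settled, with the top surface at 0.056. I lift it, then carry it over the tray.

```bash
python3 -m inch '[{"slide":[0,0,-0.02],"angular":[0,0,0]},{"slide":[0,0,-0.045],"angular":[0,0,0]},{"slide":[-0.008,0.012,-0.06],"angular":[0,0,2]},{"slide":[-0.027,0.04,-0.06],"angular":[0,0,5]},{"slide":[-0.046,0.068,-0.06],"angular":[0,0,8]},{"slide":[-0.065,0.096,-0.06],"angular":[0,0,11]},{"slide":[-0.082,0.122,-0.06],"angular":[0,0,14]},{"slide":[-0.092,0.137,-0.06],"angular":[0,0,15.3]},{"slide":[-0.0958,0.1418,-0.06],"angular":[0,0,15.3]},{"slide":[-0.0958,0.1418,-0.06],"angular":[0,0,15.3]}]'
python3 -m inch '[{"slide":[0,0,0],"angular":[0,0,0]},{"slide":[0,0,0],"angular":[0,0,0]}]'
python3 - <<'E'
from h import *
f=snap('top'); c=f['img'][170:310,300:460]; cv2.imwrite('pics/t3.png',cv2.resize(c[...,::-1],None,fx=4,fy=4,interpolation=cv2.INTER_CUBIC))
P=world(f); k=(P[...,2]>.09)&(P[...,2]<.113)&(P[...,0]>.4)&(P[...,0]<.56)&(P[...,1]<-.27)&(P[...,1]>-.38)
q=P[k]; print(k.sum(),q.min(0),q.max(0))
for x in np.arange(.44,.525,.01):
    m=abs(q[:,0]-x)<.005
    if m.any(): print(round(x,3),m.sum(),q[m].mean(0),q[m][:,1].min(),q[m][:,1].max())
E
```

```text
time_s: 6.72
eef_pos: [0.4122, -0.325, 0.1068]
orientation: [-3.141, 0.0, -0.018]
contact_force: [-0.6, 0.4, -1.0]
grip_width: 0.0398
finger_force: 29.9
time_s: 6.98
eef_pos: [0.4126, -0.3245, 0.107]
orientation: [-3.141, -0.0, -0.017]
contact_force: [0.4, 0.5, -0.7]
grip_width: 0.0397
finger_force: 29.9
563 [ 0.43358033 -0.3456018   0.09038636] [ 0.51613645 -0.30369575  0.10494465]
0.44 4 [ 0.44419513 -0.32392789  0.10115029] -0.34231246654269826 -0.30452583703250086
0.45 60 [ 0.45125284 -0.32145251  0.10044259] -0.34305720886924934 -0.3036957469171994
0.46 75 [ 0.45966555 -0.32221689  0.10039977] -0.344354046515358 -0.3039818852281156
0.47 94 [ 0.46992541 -0.32243348  0.1007563 ] -0.34360856226522063 -0.3039019860874698
0.48 76 [ 0.48021259 -0.32268519  0.10062988] -0.3438174546196091 -0.3048410237803464
0.49 76 [ 0.48943299 -0.32313088  0.10048294] -0.34443078581029735 -0.30424384274879845
0.5 95 [ 0.499836   -0.3235482   0.10050517] -0.3453976717732931 -0.3048921613999021
0.51 75 [ 0.51022153 -0.32422871  0.10059123] -0.34560179769111726 -0.30587208656312653
0.52 7 [ 0.51602202 -0.31276843  0.09974282] -0.31947276755183096 -0.3072970855747116
```

View pics/t3.png

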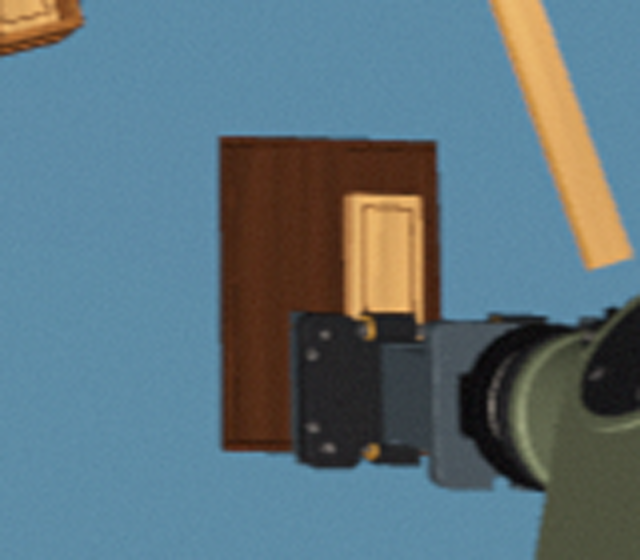

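The held plaque (385,255) is level and parallel to the tray, and 3 mm off centre by measurement. I correct that and lower.

```bash
python3 -m inch '[{"slide":[0,0.002,0.015],"angular":[0,0,0]},{"slide":[0,0.003,0.035],"angular":[0,0,0]},{"slide":[0,0.003,0.055],"angular":[0,0,0]},{"slide":[0,0.003,0.067],"angular":[0,0,0]},{"slide":[0,0.003,0.073],"angular":[0,0,0]},{"slide":[0,0.003,0.075],"angular":[0,0,0]},{"slide":[0,0.003,0.076],"angular":[0,0,0]},{"slide":[0,0.003,0.077],"angular":[0,0,0]},{"slide":[0,0.003,0.077],"angular":[0,0,0]},{"slide":[0,0.003,0.077],"angular":[0,0,0]}]'
python3 -m inch '[{"slide":[0,0,0.001],"angular":[0,0,0]},{"slide":[0,0,0.001],"angular":[0,0,0]},{"slide":[0,0,0.001],"angular":[0,0,0]}]'
```

```text
time_s: 8.28
eef_pos: [0.4124, -0.3283, 0.0302]
orientation: [3.141, -0.0, -0.018]
contact_force: [0.3, 0.2, -0.1]
grip_width: 0.0403
finger_force: 29.9
time_s: 8.65
eef_pos: [0.4123, -0.3283, 0.029]
orientation: [3.142, -0.0, -0.018]
contact_force: [-0.9, -0.2, -0.2]
grip_width: 0.04
finger_force: 29.9
```

```bash
for i in 1 2; do python3 -m inch '[{"slide":[0,0,0.0005],"angular":[0,0,0]},{"slide":[0,0,0.001],"angular":[0,0,0]},{"slide":[0,0,0.001],"angular":[0,0,0]}]' | grep -E 'eef|contact'; done
```

```text
eef_pos: [0.4123, -0.3282, 0.0279]
contact_force: [-0.3, 0.8, -0.4]
eef_pos: [0.4123, -0.3283, 0.027]
contact_force: [-0.3, -0.9, -0.0]
```

```bash
python3 -m inch '[{"slide":[0,0,0.0005],"angular":[0,0,0]},{"slide":[0,0,0.001],"angular":[0,0,0]},{"slide":[0,0,0.001],"angular":[0,0,0]}]' | grep -E 'eef|contact'
```

```text
eef_pos: [0.4123, -0.3283, 0.0269]
contact_force: [-1.7, 1.2, 7.3]
```

It touches the floor (7 N up). I release part way, check, then rise.

```bash
python3 -m inch '[{"slide":[0,0,-0.0005],"angular":[0,0,0]},{"slide":[0,0,-0.0005],"angular":[0,0,0]},{"slide":[0,0,-0.0005],"angular":[0,0,0]},{"slide":[0,0,-0.0005],"angular":[0,0,0]},{"slide":[0,0,-0.0005],"angular":[0,0,0]}]' 0.7
python3 -m inch '[{"slide":[0,0,-0.01],"angular":[0,0,0]},{"slide":[0,0,-0.03],"angular":[0,0,0]},{"slide":[0,0,-0.06],"angular":[0,0,0]},{"slide":[0,0,-0.1],"angular":[0,0,0]},{"slide":[-0.04,0,-0.14],"angular":[0,0,0]},{"slide":[-0.09,0,-0.16],"angular":[0,0,0]},{"slide":[-0.09,0,-0.16],"angular":[0,0,0]},{"slide":[-0.09,0,-0.16],"angular":[0,0,0]}]'
python3 - <<'E'
from h import *
f=snap('top'); c=f['img'][110:310,260:460]; cv2.imwrite('pics/t4.png',cv2.resize(c[...,::-1],None,fx=3,fy=3,interpolation=cv2.INTER_CUBIC))
P=world(f); k=(P[...,2]>.016)&(P[...,2]<.03)&(P[...,0]>.37)&(P[...,0]<.54)&(P[...,1]<-.27)&(P[...,1]>-.38)
q=P[k]; print(k.sum(),np.median(q[:,2]),cv2.minAreaRect((q[:,:2]*1000).astype(np.float32)))
E
```

```text
time_s: 10.4
eef_pos: [0.4123, -0.3282, 0.0264]
orientation: [-3.142, 0.0, -0.018]
contact_force: [-0.1, 0.9, -0.7]
grip_width: 0.064
finger_force: 0.0
time_s: 11.4
eef_pos: [0.3227, -0.3268, 0.1869]
orientation: [3.141, -0.001, -0.018]
contact_force: [0.5, 0.4, -0.1]
grip_width: 0.0638
finger_force: 0.0
789 0.02094604010008272 ((455.2928466796875, -328.1667175292969), (42.05491638183594, 119.46043395996094), 87.46080780029297)
```

View pics/t4.png

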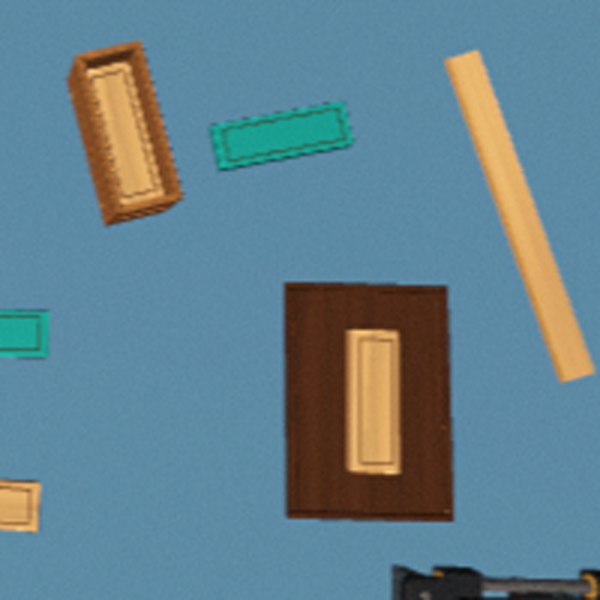

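The plaque lies flat in the tray (373,400), about 2 mm off centre. The other two are in the feeder, and the arm is clear.

```bash
python3 -c "
from plant import arm
print(arm.close_job())"
```

```text
the job is handed in; nothing more can be done
None
```

The bottom plaque lies flat in the tray, about 2 mm off centre and lengthwise along it. The other two stayed in the feeder, and I handed the job in at about 11.5 s; the hand-in did not report a verdict.

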